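# Re-rack the mini dumbbells by colour

## Task

The session is over: put the four chrome mini dumbbells from the grey tray back on the rack, each one seated fully home and centred in the saddle whose colour matches its ends (either way round). Set each down gently rather than dropping it, and leave the glass tumbler and the white grip ring undisturbed in the tray.

Things in the scene. Friction and masses are not known exactly. Their poses are not given: they have to be found in the camera images.
- dumbbell_red: Chrome mini dumbbell with red ends, 134 mm long, about 500 g: bare round handle 22 mm thick and 86 mm long (5 mm collars 27 mm wide at its ends) between two hexagonal heads 24 mm long, 34 mm across flats, outer 11 mm red. Origin: middle of the handle; y along the handle, same either way round. Starts level on a flat of its heads in the tray, handle axis 27 mm above the work surface.
- dumbbell_yellow: Chrome mini dumbbell with yellow ends, 134 mm long, about 600 g: bare round handle 22 mm thick and 86 mm long (5 mm collars 27 mm wide at its ends) between two hexagonal heads 24 mm long, 38 mm across flats, outer 11 mm yellow. Origin: middle of the handle; y along the handle, same either way round. Starts level on a flat of its heads in the tray, handle axis 29 mm above the work surface.
- dumbbell_blue: Chrome mini dumbbell with blue ends, 134 mm long, about 700 g: bare round handle 22 mm thick and 86 mm long (5 mm collars 27 mm wide at its ends) between two hexagonal heads 24 mm long, 42 mm across flats, outer 11 mm blue. Origin: middle of the handle; y along the handle, same either way round. Starts level on a flat of its heads in the tray, handle axis 31 mm above the work surface.
- dumbbell_green: Chrome mini dumbbell with green ends, 134 mm long, about 800 g: bare round handle 22 mm thick and 86 mm long (5 mm collars 27 mm wide at its ends) between two hexagonal heads 24 mm long, 46 mm across flats, outer 11 mm green. Origin: middle of the handle; y along the handle, same either way round. Starts level on a flat of its heads in the tray, handle axis 33 mm above the work surface.
- saddle_red: Red saddle fixed on the rack: two cups 30 mm long, centred 55 mm either side of the origin along y (the handle's direction), open air between. Cup floor flat, 24 mm wide, 6 mm above the origin; side walls lean out 30 degrees, 14 mm high, so a head centres itself. Origin: midway between the cups at their underside, 41 mm above the work surface. Seated handle axis 23 mm above it.
- saddle_yellow: Yellow saddle fixed on the rack: two cups 30 mm long, centred 55 mm either side of the origin along y (the handle's direction), open air between. Cup floor flat, 26 mm wide, 6 mm above the origin; side walls lean out 30 degrees, 14 mm high, so a head centres itself. Origin: midway between the cups at their underside, 41 mm above the work surface. Seated handle axis 25 mm above it.
- saddle_blue: Blue saddle fixed on the rack: two cups 30 mm long, centred 55 mm either side of the origin along y (the handle's direction), open air between. Cup floor flat, 28 mm wide, 6 mm above the origin; side walls lean out 30 degrees, 14 mm high, so a head centres itself. Origin: midway between the cups at their underside, 41 mm above the work surface. Seated handle axis 27 mm above it.
- saddle_green: Green saddle fixed on the rack: two cups 30 mm long, centred 55 mm either side of the origin along y (the handle's direction), open air between. Cup floor flat, 31 mm wide, 6 mm above the origin; side walls lean out 30 degrees, 14 mm high, so a head centres itself. Origin: midway between the cups at their underside, 41 mm above the work surface. Seated handle axis 29 mm above it.
- tumbler: Empty clear glass tumbler, upright, 74 mm in diameter, 75 mm high. Origin: centre of its underside. It stands in the middle of the grey tray, between the dumbbells' heads (tray 260 mm in x, 436 mm in y, floor 10 mm and wall tops 34 mm above the work surface), which is fixed and also holds the dumbbells.
- grip_ring: White silicone hand-grip ring lying flat in the middle of the tray, 72 mm outside, 42 mm inside, 22 mm high. Origin: centre of its underside. (Beside the tray is the fixed dark steel rack, rail tops 41 mm high, with the saddles two by two: 100 mm apart across the handles, 160 mm along them.)
Not all that is in view belongs to the job. What is shaped like the dumbbell_green but brown is not meant.

How it is judged (in metres and radians):
At the end, for the whole second after the job is handed in: Each dumbbell rests released and still in the saddle of its own colour: within 8 mm across, 12 mm along, 4 mm of seated height and 0.1 rad in direction. Tumbler and ring never shifted over 15 mm, tumbler never tipped, no dumbbell faster than 0.45 m/s near its seat (x of dumbbell_red in the frame of saddle_red between -0.008 and 0.008 m and y of dumbbell_red in the frame of saddle_red between -0.012 and 0.012 m and z of dumbbell_red in the frame of saddle_red between 0.019 and 0.027 m and angle between the y axis of dumbbell_red and the y axis of saddle_red, either way round below 0.1 rad and linear speed of each of dumbbell_red, dumbbell_yellow, dumbbell_blue, dumbbell_green below 0.02 m/s and angular speed of each of dumbbell_red, dumbbell_yellow, dumbbell_blue, dumbbell_green below 0.2 rad/s and x of dumbbell_yellow in the frame of saddle_yellow between -0.008 and 0.008 m and y of dumbbell_yellow in the frame of saddle_yellow between -0.012 and 0.012 m and z of dumbbell_yellow in the frame of saddle_yellow between 0.021 and 0.029 m and angle between the y axis of dumbbell_yellow and the y axis of saddle_yellow, either way round below 0.1 rad and x of dumbbell_blue in the frame of saddle_blue between -0.008 and 0.008 m and y of dumbbell_blue in the frame of saddle_blue between -0.012 and 0.012 m and z of dumbbell_blue in the frame of saddle_blue between 0.023 and 0.031 m and angle between the y axis of dumbbell_blue and the y axis of saddle_blue, either way round below 0.1 rad and x of dumbbell_green in the frame of saddle_green between -0.008 and 0.008 m and y of dumbbell_green in the frame of saddle_green between -0.012 and 0.012 m and z of dumbbell_green in the frame of saddle_green between 0.025 and 0.033 m and angle between the y axis of dumbbell_green and the y axis of saddle_green, either way round below 0.1 rad and distance of each of tumbler, grip_ring from where it was at the start of the episode below 0.015 m); the robot touches nothing.
It fails at once if a dumbbell is dropped or slammed into its saddle (faster than 0.45 m/s within 50 mm above its seat) ((horizontal distance between dumbbell_red and saddle_red below 0.04 m and z of dumbbell_red in the frame of saddle_red below 0.073 m and linear speed of dumbbell_red above 0.45 m/s) or (horizontal distance between dumbbell_yellow and saddle_yellow below 0.04 m and z of dumbbell_yellow in the frame of saddle_yellow below 0.075 m and linear speed of dumbbell_yellow above 0.45 m/s) or (horizontal distance between dumbbell_blue and saddle_blue below 0.04 m and z of dumbbell_blue in the frame of saddle_blue below 0.077 m and linear speed of dumbbell_blue above 0.45 m/s) or (horizontal distance between dumbbell_green and saddle_green below 0.04 m and z of dumbbell_green in the frame of saddle_green below 0.079 m and linear speed of dumbbell_green above 0.45 m/s)).
It fails at once if the tumbler is shifted by more than 15 mm (distance of tumbler from where it was at the start of the episode above 0.015 m).
It fails at once if the grip ring is shifted by more than 15 mm (distance of grip_ring from where it was at the start of the episode above 0.015 m).
It fails at once if the tumbler is tipped (angle between tumbler's own z axis and vertical above 0.3 rad).
It also fails if it takes over 104 s, if anything falls off the work surface, if the arm or the gripper's body presses on something with over 40 N, if the wrist force passes 120 N, or if a joint passes its speed limit or range.

## Robot

A 7-joint arm with a two-finger parallel gripper is mounted at the origin on the work surface. World frame = base frame: x ahead of the robot, y to its left, z up, the work surface at z = 0. Lengths are in mm, angles in rad, forces in N, time in s.
With the tool pointing down it reaches from about 400 to 850 mm from the base axis. Payload 6.9 kg.
Tool frame: the origin (TCP) lies at the very end of the fingers, on their centre line; the grasp point (between the pads) lies 19 mm behind it; z points along the fingers, y is the line along which they close (so a half turn about z gives the same grasp; the last joint's range is limited). The gripper opens to 85 mm and grips with 20 to 120 N. Pads are 22 mm wide; open, the fingers measure 114 mm over their backs; the gripper's body (76 mm by 85 mm) begins 54 mm behind the grasp point. The pads swing forward as they close: fully open they stand 13 mm farther back than shut.
Start: joints at [1.353, 0.507, -0.238, 1.5, 0.126, 1.149, -0.155], TCP at [198.235, -592.718, 231.275] pointing down, gripper open.
Joint ranges: [-3.08, 3.08], [-0.24, 2.05], [-1.43, 1.35], [0, 2.5], [-1.52, 4.66], [0.17, 1.96], [-2.89, 2.89]. Speed limits (rad/s): [2.39, 2.39, 3.14, 3.14, 3.14, 3.14, 3.14].

## Interface

Orientations are given as a rotation vector (axis times angle).
In Python, from bench import env, effector, imaging, workorder gives the robot as it stands. Calls block until the motion is done:
- env.move_pose(position, orientation): joint-space move of the TCP to a pose.
- env.movel(position, speed=150, orientation=None, stop_force=None): straight line of the TCP; orientation=None keeps the orientation; speed is the mean speed in mm/s. With stop_force (N) it stops when the force on the tool has changed by that much, and returns True; else False.
- env.set_joints(angles): joint-space move.
- effector.release() and effector.gripper_close(newtons=None): open the fingers fully, or close them until they stop; newtons is the grip in N (None keeps the last).
- env.dwell(seconds).
- env.ik(position, orientation): joint angles nearest the present ones, or None.
- imaging.read_camera(name): name is "scene" or "top" or "wrist"; returns a dict with "img" (400x640x3 uint8, red, green, blue), "depth" (400x640 float32, mm along the optical axis (not along the pixel's ray), 0 where there is no reading), "K" (3x3 intrinsics, pixels), "extrinsics" (4x4, takes a point from camera to world coordinates). Camera axes: x right, y down, z forward; pixel columns grow to the right and rows downward; lengths in mm; the calibration is good to about 2 mm. A picture is of the moment at which its call begins.
A pose or a line that the arm cannot do raises env.Unreachable and nothing moves.
- workorder.job_done(): hands the job in; it is judged then, once.
Readings, each from a call of its own:
- env.read_clock(): time.
- env.read_joint_positions(): joint angles.
- env.read_joint_vel(): joint speeds.
- env.read_joint_torque(): joint torques, N m.
- env.read_position(): TCP position.
- env.read_tool_rot(): TCP orientation.
- env.read_wrist_force(): force on the tool from outside, world axes, zero at the start.
- env.read_torque(): the same for the moment, N m.
- env.read_width(): finger opening in mm.
- env.read_gripper_force(): force on a finger pad.
Only numpy, scipy, OpenCV 4.12 (cv2) and the standard library are available. Lean on these libraries where they do the work, as an engineer would, in place of code of your own. Each camera call takes 0.05 s, during which the arm holds its last target. There are 200 camera calls.

## Working session

There is one attempt and no reset: what is moved stays moved. The work goes in short steps, each a Python script; the robot and the scene stay as the last script left them, time stands still between calls to the robot, and variables do not carry over. Pictures are saved under pics/ and viewed, at most 14 in all, crops included, and the job is handed in when it is done.

```bash
mkdir -p pics; python3 - <<'E'
from bench import env, imaging
import cv2, numpy as np
for n in("top","scene"):
    c=imaging.read_camera(n); cv2.imwrite(f"pics/{n}0.png",c["img"][:,:,::-1]); np.savez(f"{n}0.npz",**c)
    print(n,c["K"].round(1).tolist(),c["extrinsics"].round(3).tolist())
print(env.read_tool_rot(),env.read_clock())
E
```

```text
top [[362.7, 0.0, 312.0], [0.0, 362.7, 201.3], [0.0, 0.0, 1.0]] [[-0.021, -0.984, 0.175, 310.511], [-1.0, 0.023, 0.012, 179.002], [-0.016, -0.175, -0.984, 1199.671], [0.0, 0.0, 0.0, 1.0]]
scene [[434.7, 0.0, 326.4], [0.0, 434.7, 195.3], [0.0, 0.0, 1.0]] [[0.077, 0.827, -0.558, 1371.564], [0.997, -0.068, 0.036, 122.744], [-0.009, -0.559, -0.829, 1358.891], [0.0, 0.0, 0.0, 1.0]]
[-3.09922713e+00 -5.04613157e-01  4.24028288e-04] 0.1
```

View pics/top0.png

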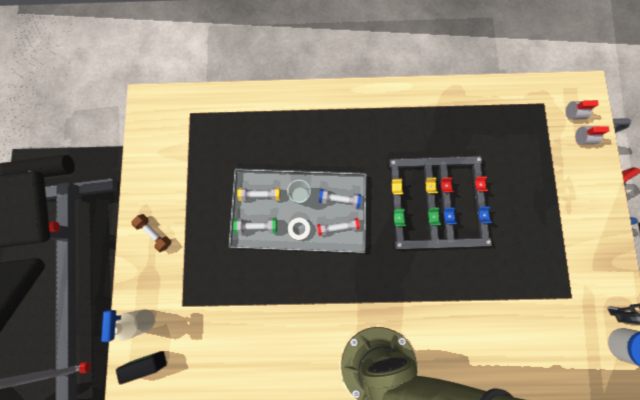

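View pics/scene0.png

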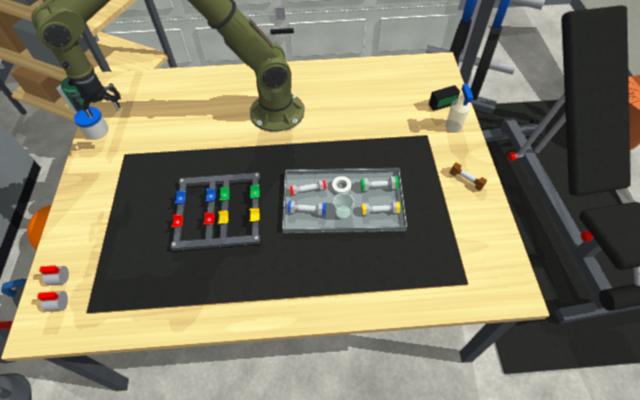

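The top view shows the tray around px (300,210). In it, yellow is at (259,194), blue at (340,199), green at (255,226) and red at (339,227), with the tumbler at (299,190) and the ring at (299,229). On the rack, the saddle pairs are yellow (397/432,186), red (447/481,185), green (400/434,216) and blue (450/484,216). The brown dumbbell at (150,232) is a decoy.

```bash
cat >vis.py <<'E'
import cv2, numpy as np
HUE=dict(red=[(0,7),(173,180)],yellow=[(20,33)],green=[(50,85)],blue=[(105,125)])
def blobs(c,color,zmin=30,zmax=70,minpix=8,box=(350,800,-300,420),smin=130):
    """coloured blobs on a camera picture, as world points: list of (N x 3)"""
    h=cv2.cvtColor(np.ascontiguousarray(c["img"]),cv2.COLOR_RGB2HSV)
    m=np.zeros(h.shape[:2],bool)
    for a,b in HUE[color]: m|=(h[...,0]>=a)&(h[...,0]<=b)
    m&=(h[...,1]>smin)&(h[...,2]>60)
    v,u=np.mgrid[:m.shape[0],:m.shape[1]]; d=c["depth"]; K=c["K"]; E=c["extrinsics"]
    P=np.stack([(u-K[0,2])/K[0,0]*d,(v-K[1,2])/K[1,1]*d,d],-1)@E[:3,:3].T+E[:3,3]
    m&=(d>0)&(P[...,2]>zmin)&(P[...,2]<zmax)&(P[...,0]>box[0])&(P[...,0]<box[1])&(P[...,1]>box[2])&(P[...,1]<box[3])
    n,l=cv2.connectedComponents(m.astype(np.uint8),connectivity=8)
    return [P[l==i] for i in range(1,n) if (l==i).sum()>=minpix]
E
python3 - <<'E'
import numpy as np
from vis import *
for n in("top","scene"):
    c=dict(np.load(n+"0.npz"))
    for k in HUE:
        for p in blobs(c,k,zmin=15,zmax=80): print(n,k,len(p),((p.min(0)+p.max(0))/2).round(0),p.mean(0).round(0),"z",p[:,2].min().round(),p[:,2].max().round())
E
```

```text
top red 140 [ 562. -240.   43.] [ 559. -239.   50.] z 23.0 63.0
top red 29 [442.  51.  37.] [442.  51.  40.] z 29.0 46.0
top red 33 [426. 172.  38.] [425. 172.  41.] z 29.0 47.0
top yellow 137 [558. -80.  45.] [558. -80.  51.] z 27.0 64.0
top yellow 142 [ 558. -190.   44.] [ 559. -189.   50.] z 20.0 68.0
top yellow 40 [546. 306.  34.] [544. 306.  41.] z 16.0 52.0
top green 148 [457. -81.  53.] [457. -81.  51.] z 42.0 64.0
top green 151 [ 457. -191.   53.] [ 459. -191.   51.] z 41.0 64.0
top green 44 [442. 316.  37.] [441. 315.  49.] z 16.0 59.0
top blue 38 [537. 165.  44.] [534. 165.  48.] z 33.0 56.0
top blue 34 [517.  42.  45.] [513.  43.  48.] z 33.0 56.0
top blue 151 [ 458. -241.   46.] [ 459. -241.   51.] z 28.0 64.0
scene red 21 [431. 175.  38.] [433. 175.  40.] z 26.0 49.0
scene red 26 [448.  52.  35.] [450.  52.  39.] z 23.0 48.0
scene red 108 [ 551. -240.   49.] [ 553. -240.   50.] z 35.0 62.0
scene yellow 41 [553. 307.  37.] [556. 307.  40.] z 18.0 55.0
scene yellow 103 [546. -81.  44.] [551. -81.  49.] z 25.0 64.0
scene yellow 115 [ 549. -191.   50.] [ 553. -191.   50.] z 36.0 64.0
scene green 37 [447. 317.  46.] [453. 316.  48.] z 30.0 62.0
scene green 99 [448. -82.  49.] [451. -81.  51.] z 36.0 63.0
scene green 103 [ 451. -191.   50.] [ 452. -191.   50.] z 37.0 63.0
scene blue 100 [ 454. -241.   48.] [ 453. -241.   50.] z 32.0 65.0
scene blue 27 [523.  42.  42.] [524.  41.  46.] z 28.0 56.0
scene blue 33 [546. 164.  42.] [547. 164.  47.] z 27.0 57.0
```

```bash
cat >rob.py <<'E'
import numpy as np
from scipy.spatial.transform import Rotation as R
from bench import env, effector, imaging
def ori(yaw): return (R.from_euler('z',yaw)*R.from_euler('x',np.pi)).as_rotvec()
E
python3 - <<'E'
from rob import *
import cv2
from vis import *
for yaw in(np.pi/2,-np.pi/2):
    for p in((455,-296),(555,-136),(440,110),(550,250)):
        print(yaw,p,[None if (q:=env.ik([*p,z],ori(yaw))) is None else q.__class__(q) if 0 else np.round(q,2) for z in(20,160)])
print(env.read_joint_positions())
yaw=np.pi/2 if env.ik([500,-215,300],ori(np.pi/2)) is not None else -np.pi/2
for i,p in enumerate(((500,-215,300),(500,180,300))):
    env.move_pose(p,ori(yaw)); c=imaging.read_camera("wrist"); np.savez(f"w{i}.npz",**c)
    cv2.imwrite(f"pics/w{i}.png",c["img"][:,:,::-1]); print(c["extrinsics"][:3,3],env.read_clock())
    for k in HUE:
        for p in blobs(c,k,zmin=15,zmax=80,minpix=30): print(k,len(p),((p.min(0)+p.max(0))/2).round(1),p.mean(0).round(1),"z",p[:,2].min().round(),p[:,2].max().round())
E
```

```text
1.5707963267948966 (455, -296) [array([ 0.82,  0.67, -0.44,  1.96,  0.48,  0.62,  0.06]), array([ 0.93,  0.5 , -0.59,  1.82,  0.34,  0.93,  0.18])]
1.5707963267948966 (555, -136) [array([ 0.55,  0.73, -0.57,  1.88,  0.58,  0.71, -0.36]), array([ 0.65,  0.56, -0.72,  1.74,  0.43,  1.  , -0.23])]
1.5707963267948966 (440, 110) [array([ 0.04,  0.6 , -0.5 ,  2.19,  0.61,  0.49, -0.93]), array([ 0.52,  0.57, -1.25,  2.03,  0.65,  1.02, -1.05])]
1.5707963267948966 (550, 250) [array([-0.07,  0.79, -0.67,  1.79,  0.66,  0.81, -1.07]), array([ 0.18,  0.8 , -1.22,  1.65,  0.78,  1.26, -1.2 ])]
-1.5707963267948966 (455, -296) [array([ 0.41,  0.65,  0.19,  1.96, -0.22,  0.55, -2.39]), array([ 0.42,  0.45,  0.16,  1.82, -0.09,  0.87, -2.51])]
-1.5707963267948966 (555, -136) [array([ 0.08,  0.68,  0.18,  1.88, -0.2 ,  0.6 , -2.75]), array([-0.43,  0.76,  1.15,  1.76, -0.76,  1.15, -2.18])]
-1.5707963267948966 (440, 110) [array([ 0.43,  0.88, -1.23,  2.18,  1.09,  0.95,  1.67]), array([ 0.51,  0.56, -1.22,  2.03,  0.63,  1.  ,  2.11])]
-1.5707963267948966 (550, 250) [array([ 0.17,  1.03, -1.23,  1.7
[... 459 characters left out ...]
83.1  50.1] z 27.0 62.0
green 1192 [ 453.9 -192.9   40.6] [ 453.5 -192.4   49.9] z 20.0 61.0
blue 1032 [ 454.7 -242.9   42.1] [ 454.  -242.    50.1] z 23.0 62.0
[499.94319181 255.200938   441.36237948] 3.4417
red 330 [423.7 172.8  30.3] [425.5 173.9  37.6] z 15.0 45.0
red 207 [439.4  51.4  35.3] [442.3  51.1  39.5] z 25.0 45.0
yellow 504 [545.  306.6  32.3] [543.6 306.   41.2] z 15.0 50.0
yellow 682 [554.9 -81.5  48.6] [553.6 -79.3  49.9] z 36.0 61.0
green 660 [440.3 316.6  36.2] [442.4 315.5  46.6] z 15.0 57.0
green 734 [452.7 -82.4  46.4] [452.5 -80.5  49.4] z 32.0 61.0
blue 460 [534.5 164.   34.4] [533.3 165.4  43.1] z 16.0 53.0
blue 261 [513.6  36.3  35.9] [511.8  42.6  46.4] z 19.0 52.0
```

```bash
python3 - <<'E'
from rob import *
import cv2
from vis import *
for i,p in enumerate(((500,-330,300),(500,120,300),(500,185,340)),2):
    yaw=np.pi/2
    env.move_pose(p,ori(yaw)); c=imaging.read_camera("wrist"); np.savez(f"w{i}.npz",**c)
    cv2.imwrite(f"pics/w{i}.png",c["img"][:,:,::-1]); print(p,c["K"][0,0],c["extrinsics"][:3,2],env.read_clock())
for i in range(5):
    c=dict(np.load(f"w{i}.npz"))
    for k in HUE:
        for p in blobs(c,k,zmin=15,zmax=80,minpix=30):
            z=np.percentile(p[:,2],98); q=p[p[:,2]>z-4]; print(i,k,len(q),"mid",((q.min(0)+q.max(0))/2).round(1),"mean",q.mean(0).round(1),"ext",np.ptp(q,0).round())
E
```

```text
(500, -330, 300) 334.5892227162937 [ 7.49727955e-04 -3.00621273e-01 -9.53743303e-01] 5.3417
(500, 120, 300) 334.5892227162937 [-0.00137303 -0.30148164 -0.95347099] 7.0417
(500, 185, 340) 334.5892227162937 [ 4.63426552e-04 -3.00579508e-01 -9.53756649e-01] 7.5
0 red 251 mid [ 554.6 -241.8   58.6] mean [ 554.9 -241.7   58.3] ext [47. 30.  5.]
0 yellow 359 mid [553.  -82.4  58.6] mean [553.6 -82.   58.5] ext [49. 30.  5.]
0 yellow 278 mid [ 554.2 -191.9   58.4] mean [ 555.  -191.2   58.2] ext [49. 29.  5.]
0 green 352 mid [452.9 -83.1  59. ] mean [453.7 -83.1  58.4] ext [54. 30.  6.]
0 green 280 mid [ 453.9 -192.8   58.4] mean [ 454.1 -192.7   58.3] ext [54. 30.  5.]
0 blue 248 mid [ 454.6 -242.9   58.7] mean [ 455.  -242.8   58.4] ext [51. 30.  6.]
1 red 165 mid [423.  172.7  43.1] mean [423.4 172.8  43.1] ext [24. 13.  5.]
1 red 127 mid [439.7  50.9  42.9] mean [439.7  50.7  43. ] ext [24. 12.  4.]
1 yellow 260 mid [544.8 306.5  47. ] mean [544.8 306.7  47. ] ext [25. 11.  5.]
1 yellow 158 mid [552.7 -81.2  58.6] mean [553.4 -80.5  58.2] ext [49. 30.  5.]
1 green 312 mid [439.9 316.4  
[... 1187 characters left out ...]
e 176 mid [513.7  42.2  51.2] mean [513.4  42.3  51. ] ext [26. 15.  5.]
4 red 140 mid [422.8 172.3  42.7] mean [423.2 172.8  42.9] ext [23. 12.  4.]
4 red 106 mid [439.5  50.8  43. ] mean [439.9  50.7  43. ] ext [22. 12.  4.]
4 yellow 213 mid [544.  306.8  47. ] mean [544.4 306.8  47.1] ext [24. 11.  5.]
4 yellow 140 mid [552.7 -82.3  58.7] mean [552.7 -80.1  58.3] ext [49. 33.  6.]
4 green 271 mid [439.9 316.6  55.3] mean [440.  316.6  55.1] ext [29. 11.  5.]
4 green 131 mid [453.  -83.   58.3] mean [452.6 -81.8  58.3] ext [54. 31.  5.]
4 blue 170 mid [533.3 164.   50.8] mean [533.7 163.9  50.8] ext [28. 14.  5.]
4 blue 131 mid [513.2  42.7  50.9] mean [513.2  42.5  51. ] ext [27. 14.  4.]
```

View pics/w1.png

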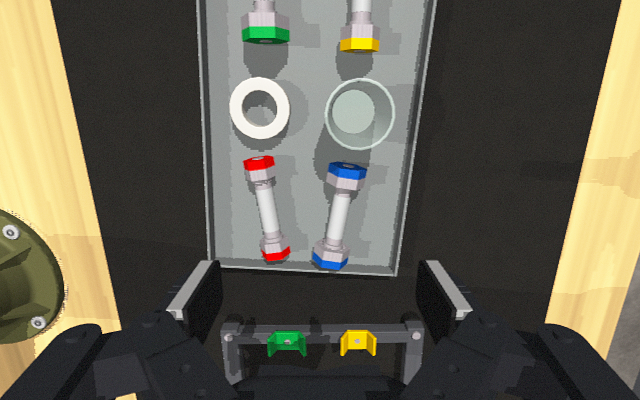

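The wrist view shows red (265,205) and blue (340,215) nearest the rack, the ring (260,108) and tumbler (360,113) beyond them, then the inner ends of green (265,30) and yellow (360,40). The measurements agree to within 1 mm. I'll do blue first.

```bash
cat >>rob.py <<'E'
SAD=dict(red=(555.0,-297.0),yellow=(553.8,-137.2),blue=(455.2,-297.8),green=(453.7,-138.0)); DS=np.pi/2+.009
AX=dict(red=27,yellow=29,blue=31,green=33); SEAT=dict(red=64,yellow=66,blue=68,green=70); UP=150
def pick(k,a,b):
    """a,b: xy centres of the two coloured ends"""
    a,b=sorted((np.array(a[:2]),np.array(b[:2])),key=lambda p:p[1]); c=(a+b)/2; d=np.arctan2(*(b-a)[::-1]); z=max(AX[k]-17,12.5)
    print(k,c,"yaw",d,"len",np.linalg.norm(b-a))
    env.move_pose([*c,UP],ori(d)); env.movel([*c,z+25],200); env.movel([*c,z],60)
    effector.gripper_close(90); print("width",env.read_width(),env.read_gripper_force())
    env.movel([*c,z+6],30); env.movel([*c,UP],150); print("lifted width",env.read_width(),env.read_wrist_force().round(1) if hasattr(env.read_wrist_force(),'round') else env.read_wrist_force())
    return z
def place(k,z):
    s=SAD[k]; zp=z+SEAT[k]-AX[k]
    env.move_pose([*s,UP],ori(DS)); env.movel([*s,zp+15],150); env.movel([*s,zp+3],40)
    hit=env.movel([*s,zp-1],15,stop_force=10); print("hit",hit,"dz",env.read_position()[2]-zp)
    effector.release(); env.movel([*s,UP+20],120); print("t",env.read_clock())
E
python3 - <<'E'
from rob import *
z=pick("blue",(513.3,42.4),(533.8,163.8)); place("blue",z)
import cv2
env.movel([455,-250,290],200)
c=imaging.read_camera("wrist"); cv2.imwrite("pics/p1.png",c["img"][:,:,::-1])
E
```

```text
blue [523.55 103.1 ] yaw 1.4035111858128886 len 123.11868257904646
width 19.496243164246707 87.77093410491943
lifted width 19.354292770259587 [ 0.  -0.  -7.4]
hit True dz 0.6096123076635891
t 16.3417
```

View pics/p1.png

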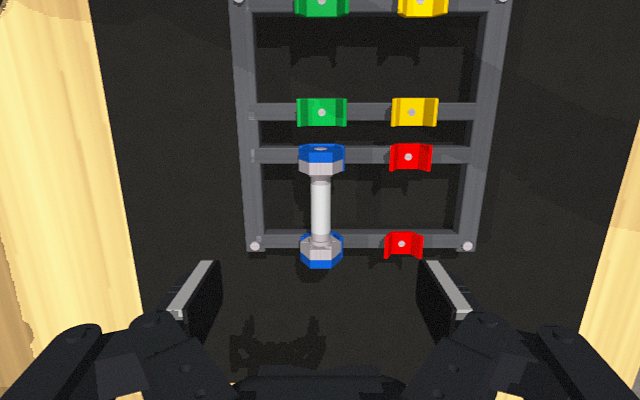

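Blue sits home between its cups at (321,160) and (321,250). The rest of the rack is clear. Next are red, and yellow and green after a look at their far ends.

```bash
sed -i 's|^    env.movel(\[\*c,z+6\],30)|    assert env.read_width()>17.5,"thin grip"\n&|' rob.py
python3 - <<'E'
from rob import *
from vis import *
import cv2
z=pick("red",(439.7,50.8),(423.3,172.7)); place("red",z)
env.move_pose([500,300,320],ori(np.pi/2))
c=imaging.read_camera("wrist"); np.savez("w6.npz",**c); cv2.imwrite("pics/p2.png",c["img"][:,:,::-1])
for k in HUE:
    for p in blobs(c,k,zmin=15,zmax=80,minpix=30,box=(350,800,-400,520)):
        zz=np.percentile(p[:,2],98); q=p[p[:,2]>zz-4]; print(k,len(q),((q.min(0)+q.max(0))/2).round(1),q.mean(0).round(1),np.ptp(q,0).round())
E
```

```text
red [431.5  111.75] yaw 1.7045298281322925 len 122.99825202009986
width 19.387922812264758 87.72650241851807
lifted width 19.35267773496384 [ 0.7  0.7 -4.1]
hit True dz 0.5860605347009837
t 26.7667
yellow 234 [546.5 429.8  47.5] [546.2 429.8  47.1] [25. 11.  5.]
yellow 181 [544.6 307.3  47.2] [544.4 307.4  46.8] [25. 11.  5.]
green 290 [440.8 440.   54.8] [440.5 440.   55. ] [30. 10.  5.]
green 194 [440.  317.2  55.2] [439.8 316.8  55. ] [29. 10.  5.]
```

View pics/p2.png

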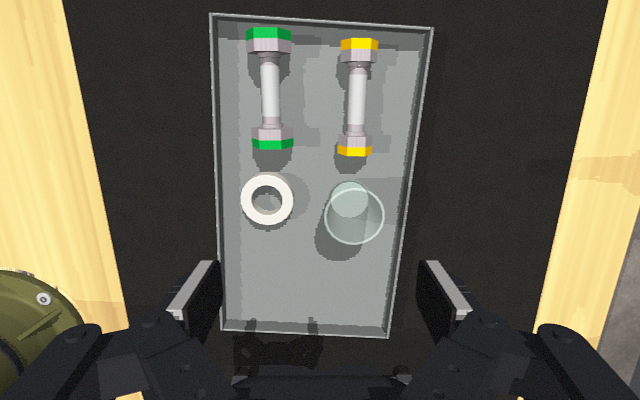

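Green spans (269,33)–(272,143) and yellow (358,44)–(355,151). The ring and tumbler are still in place. I'll move both dumbbells now.

```bash
python3 - <<'E'
from rob import *
from vis import *
import cv2
z=pick("yellow",(544.5,307.1),(546.3,429.8)); place("yellow",z)
z=pick("green",(439.9,316.8),(440.6,440.0)); place("green",z)
env.move_pose([500,-215,330],ori(np.pi/2))
c=imaging.read_camera("wrist"); cv2.imwrite("pics/p3.png",c["img"][:,:,::-1])
for k in HUE:
    for p in blobs(c,k,zmin=66,zmax=110,minpix=20,box=(350,800,-400,520)):
        zz=np.percentile(p[:,2],98); q=p[p[:,2]>zz-4]; print(k,len(q),((q.min(0)+q.max(0))/2).round(1),q.mean(0).round(1),np.ptp(q,0).round())
c=imaging.read_camera("top"); cv2.imwrite("pics/p4.png",cv2.resize(c["img"][100:280,200:520,::-1],None,fx=2,fy=2))
E
```

```text
yellow [545.4  368.45] yaw 1.5561274523644022 len 122.71320222372162
width 19.587492591975938 87.80416488647461
lifted width 19.74470962847477 [-0.   0.1 -6.8]
hit True dz 0.570542461078837
t 38.1583
green [440.25 378.4 ] yaw 1.5651145697540487 len 123.20198862031407
width 19.712078356785558 87.8298819065094
lifted width 19.682085813774364 [-0.1  0.8 -9. ]
hit True dz 0.4951245391645642
t 48.3667
red 168 [ 553.  -235.7   79.8] [ 552.7 -235.5   79.8] [23. 11.  5.]
red 136 [ 554.1 -358.8   79.6] [ 554.3 -358.9   79.8] [23. 12.  4.]
yellow 269 [551.4 -75.9  84.1] [551.2 -75.6  84. ] [25. 11.  5.]
yellow 194 [ 552.6 -198.3   84.1] [ 552.7 -198.7   84. ] [25. 11.  5.]
green 340 [451.6 -76.5  92.6] [452.  -76.4  91.9] [31. 11.  6.]
green 245 [ 452.9 -199.5   91.4] [ 453.4 -199.6   92. ] [31. 11.  4.]
blue 221 [ 453.5 -235.8   87.6] [ 453.5 -235.7   87.8] [28. 11.  5.]
blue 151 [ 454.7 -359.4   87.3] [ 454.5 -359.6   87.7] [27. 11.  4.]
```

View pics/p3.png

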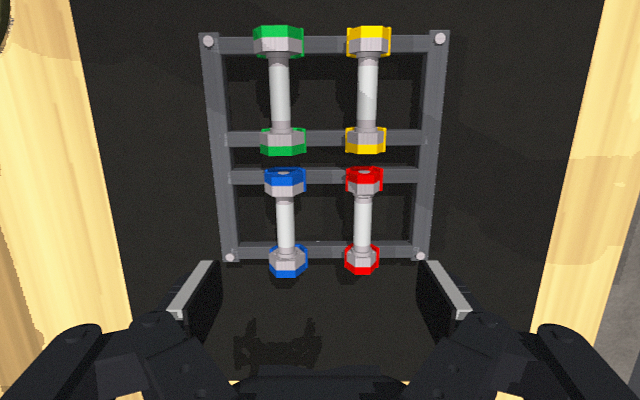

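View pics/p4.png

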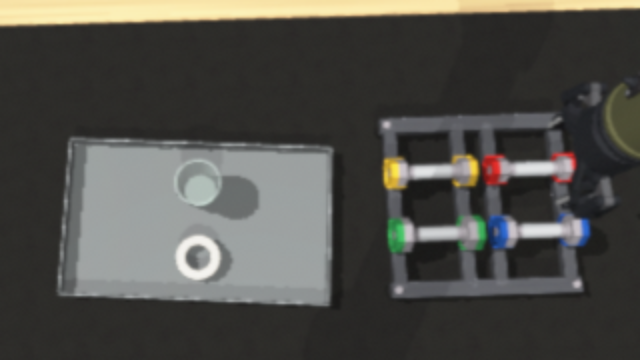

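The pictures show all four dumbbells in their matching saddles, with head tops at the expected heights (within about 1 mm). The tumbler and ring are unmoved. I'm handing the job in.

```bash
python3 -c "
from bench import workorder
print(workorder.job_done())"
```

```text
the job is handed in; nothing more can be done
None
```

All four dumbbells are seated in the saddles of their own colour, the tumbler and grip ring look unmoved in the final top view, and the job is handed in at about 50 s on the robot's clock; no verdict came back.

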